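# Inspect the hex insert with the handheld microscope

### The arm

A 6-joint arm with a two-finger parallel gripper is mounted at the origin on the work surface. World frame = base frame: x ahead of the robot, y to its left, z up, the work surface at z = 0. Lengths are in mm, angles in rad, forces in N, time in s.
With the tool pointing down it reaches from about 300 to 875 mm from the base axis. Payload 4.2 kg.
Tool frame: the origin (TCP) lies midway between the tips of the shut fingers; the grasp point (between the pads) lies env.grip_depth behind it (env.grip_depth is the distance from the TCP to the grasp point, in mm); z points along the fingers, y is the line along which they close (so a half turn about z gives the same grasp; the last joint's range is limited). The gripper opens to 85 mm and grips with 20 to 120 N. Pads are 22 mm wide; open, the fingers measure 114 mm over their backs; the gripper's body (76 mm by 85 mm) begins 54 mm behind the grasp point. The pads swing forward as they close: fully open they stand 13 mm farther back than shut.
Start: joints at [-1.159, 0.32, 1.565, -0, 1.257, -0.02], TCP at [240.646, -522.237, 231.338] pointing down, gripper open.
Joint ranges: [-3.11, 3.11], [-0.84, 2.01], [0.21, 2.61], [-1.34, 4.49], [0.05, 2.63], [-2.56, 2.56]. Speed limits (rad/s): [2.57, 2.57, 3.14, 3.14, 3.14, 3.14].

### API

Orientations are given as a unit quaternion [w, x, y, z].
In Python, from station import env, camera, find_in, silhouettes gives the robot as it stands. Calls block until the motion is done:
- env.reach(position, orientation): joint-space move of the TCP to a pose.
- env.move_linear(position, speed=150, orientation=None, contact_N=None): straight line of the TCP; orientation=None keeps the orientation; speed is the mean speed in mm/s. With contact_N (N) it stops when the force on the tool has changed by that much, and returns True; else False.
- env.move_joints(angles): joint-space move.
- env.open_gripper() and env.close(effort=None): open the fingers fully, or close them until they stop; effort is the grip in N (None keeps the last).
- env.pause(seconds).
- env.ik(position, orientation): joint angles nearest the present ones, or None.
- env.observe(): the state.
- camera(name): name is "scene" or "top"; returns a dict with "pixels" (400x640x3 uint8, red, green, blue), "depth" (400x640 float32, mm along the optical axis (not along the pixel's ray), 0 where there is no reading), "camera_matrix" (3x3 intrinsics, pixels), "camera_from_world" (4x4, takes a point from world to camera coordinates). Camera axes: x right, y up, looking along -z (the intrinsics and any distortion apply to the point x, -y, -z); pixel columns grow to the right and rows downward; lengths in mm; the calibration is good to about 2 mm. A picture is of the moment at which its call begins.
A pose or a line that the arm cannot do raises env.MotionError and nothing moves.
- env.sign_off(): hands the job in; it is judged then, once.
Trained networks look in a picture, given as the dict that the camera call returned (one of the last four; its "shot" number tells which), for a name from the list of things; names that differ only in an ending like _2 or _b are one class to them, and where a whole thing is asked for, a point or a joint stands for the part that bears it (a point fixed in the world has none). Each returns a list of dicts, best first, with "conf" (0 to 1); they miss things now and then, are a little off and sometimes report something else, mostly with a low value. They report only what shows in the picture. A call takes as long as a camera call. They do not tell look-alikes from the thing itself.
- find_in(picture, label): "location" ([x, y, z] in mm, in world coordinates, good to about 4 mm: the middle of the surface that is visible of it).
- silhouettes(picture, label): "mask" (400x640 bool, what is visible of it).
The state is a dict: "t": time; "joint_pos": joint angles; "qd": joint speeds; "effort": joint torques, N m; "tool_pos": TCP position; "orientation": TCP orientation; "contact_force": force on the tool from outside, world axes, zero at the start; "moment": the same for the moment, N m; "finger_gap": opening from 0.0 (shut) to 1.0 (fully open); "grip_force": force on a finger pad.
Only numpy, scipy, OpenCV 4.12 (cv2) and the standard library are available. Lean on these libraries where they do the work, as an engineer would, in place of code of your own. Each camera call takes 0.05 s, during which the arm holds its last target. There are 200 camera calls.

### The job

With the microscope still in its stand, turn its black magnification ring to 4 and let the ring go, then lift the microscope out and carry it over the clamps and the rim to the carbon moulding's pocket. Finish holding it still about 10 mm above the hexagonal insert: upright, lens centred, its flat sides square with the moulding's sides (any of the four quarter turns), touching nothing but your gripper. The program ends while the microscope is held there; never let it touch the moulding or any insert, and leave the other things lying about where they are.

Things in the scene. Friction and masses are not known exactly. Their poses are not given: they have to be found in the camera images.
- scope: handheld microscope, loose, 0.2 to 0.4 kg, upright in the stand, lens down. Origin: centre of the lens face (underside); z up its axis. From below: round nose 26 mm across, z 0 to 14 mm; square aluminium body 34 x 34, to z 74; round flange 60 across, to z 80; black ring 42 across, z 81 to 102; square head 24 x 24, z 102 to 137 (top). The squares' sides are parallel to its x and y.
- ring (a joint): magnification ring, a click every 30 degrees: number n is at (n - 1) x 0.5236 rad (1: 0, 4: 1.571, 7: 3.142; stops at 1 and 7). Grows anticlockwise seen from above, relative to the scope. Let go, it springs to the nearest click; 0.1 N m or less turns it over a click. Its white line, on its top and edge, is the pointer to the ticks on the flange. Starts at 1, 2 or 3.
- ring_grip (a point): centre of the ring, on the scope's axis, 91.5 mm above the lens face. Grip it from above across any diameter, head between the fingers, fingertips above the flange. The flange's upper face has seven black ticks, 1 to 7, 30 degrees apart, from the scope's +y side round by its -x side to its -y side; 4 is the long thick one, towards the scope's -x.
- head (a point): point in the square head where to grip it from above, 123.5 mm above the lens face, 13.5 mm below the head's top; the ring begins 21.5 mm below this point
- lens (a point): centre of the lens face, the scope's lowest point (the same point as the scope's origin)
- stand: fixed grey block, 100 x 100 x 55 mm high, origin under its centre, with a square socket 36 mm wide, 45 mm deep, that keeps the scope from turning; the lens face rests on the socket's floor, 10 mm above the table. The scope lifts straight out, 45 mm up. At the start its axes are parallel to the scope's.
- moulding: fixed black carbon moulding, 200 (x) x 300 (y) mm, 70 mm high, origin under its centre; open pocket 160 x 260 mm, its floor 25 mm above the table (walls 20 mm thick, the rim 45 mm above the floor). An F-clamp stands over the middle of each short side (at y = +/-120 to 175 mm), its top 120 mm above the table.
- hex_insert: the target: fixed steel hexagonal insert, 34 mm across the flats, 4 mm thick, with a dark hole in its middle, lying on the pocket floor; origin under its centre. Three inserts (hexagonal, round, square) stand in a row along the pocket, in any order.
- hex_insert_top (a point): centre of the hexagonal insert's upper face, 29 mm above the table
- round_insert: fixed steel round insert, 22 mm across, 4 mm thick, on the pocket floor: not the target
- square_insert: fixed steel square insert, 30 mm wide, 4 mm thick, on the pocket floor: not the target
- tape_roll: bystander: loose blue ring of tape core, 90 mm across, 25 mm high, beside the stand
- jar: bystander: loose closed jar, 64 mm across, 90 mm high, on the stand's +y side
- knife: bystander: loose craft knife, 160 mm long, 14 mm high, in front of the moulding
- squeegee: bystander: loose flat blue squeegee, 70 x 100 mm, up to 9 mm high, between the stand and the moulding
- scissors: bystander: loose scissors, about 160 mm long, 10 mm high, far side of the table
- spacer: bystander: loose small aluminium bar, 12 x 40 x 8 mm high, lying on the pocket floor near the +x wall
Mind the look-alikes: they are no part of the job. Leave any blue look-alike of the scope alone.

How it is judged (in metres and radians):
On the way, in this order (a step that is already met when the one before it is completed fails the run):
1. ring set to 4 with the microscope still in its stand, the gripper off the ring (value of joint ring between 1.421 and 1.721 rad and distance between lens and stand below 0.016 m and contact force between the fingers and scope below 0.3 N), for 0.2 s.
2. microscope lifted out of its stand and above the rim (value of joint ring between 1.421 and 1.721 rad and height (world z) of lens above 0.08 m and contact force between the fingers and scope above 0.5 N), for 0.1 s.
At the end, for the whole second after the job is handed in: The robot holds the microscope still (under 20 mm/s), lens face 4 to 16 mm above the hexagonal insert's top and within 6 mm of its centre, axis within 0.08 rad of vertical, flat sides within 0.14 rad of square with the moulding, ring at 4 (within 0.15 rad), touched by nothing but the gripper (value of joint ring between 1.421 and 1.721 rad and horizontal distance between lens and hex_insert_top below 0.006 m and z of lens in the frame of hex_insert_top between 0.004 and 0.016 m and angle between scope's own z axis and vertical below 0.08 rad and (angle between the x axis of scope and the x axis of moulding, either way round below 0.14 rad or angle between the x axis of scope and the y axis of moulding, either way round below 0.14 rad) and contact force between the fingers and scope above 0.5 N and linear speed of scope below 0.02 m/s and angular speed of scope below 0.15 rad/s and contact force between scope and moulding below 0.2 N and contact force between scope and hex_insert below 0.2 N and contact force between scope and round_insert below 0.2 N and contact force between scope and square_insert below 0.2 N and contact force between scope and stand below 0.2 N and contact force between scope and spacer below 0.2 N); the arm keeps its last pose, push and grip.
It fails at once if the microscope touches the moulding or an insert (contact force between scope and moulding above 0.5 N or contact force between scope and hex_insert above 0.5 N or contact force between scope and round_insert above 0.5 N or contact force between scope and square_insert above 0.5 N).
It fails at once if another thing is shifted by more than 25 mm (distance of any of tape_roll, jar, knife, squeegee, scissors, spacer from where it was at the start of the episode above 0.025 m).
It also fails if it takes over 72 s, if anything falls off the work surface, if the arm or the gripper's body presses on something with over 40 N, if the wrist force passes 120 N, or if a joint passes its speed limit or range.

## Working session

There is one attempt and no reset: what is moved stays moved. The work goes in short steps, each a Python script; the robot and the scene stay as the last script left them, time stands still between calls to the robot, and variables do not carry over. Pictures are saved under pics/ and viewed, at most 10 in all, crops included, and the job is handed in when it is done.

```bash
ls; mkdir -p pics; python3 - <<'E'
from station import env,camera,find_in,silhouettes
import cv2,numpy as np
print(env.grip_depth, env.observe())
for n in ["top","scene"]:
    p=camera(n); cv2.imwrite(f"pics/{n}0.png",p["pixels"][:,:,::-1]); np.savez(f"{n}0.npz",**{k:p[k] for k in("pixels","depth","camera_matrix","camera_from_world")})
    print(n,p["camera_matrix"].tolist(),p["camera_from_world"].round(3).tolist(),p.keys())
    for l in ["scope","ring","stand","hex_insert","round_insert","square_insert","moulding","jar"]:
        print(l,[(np.round(d["location"]).tolist(),round(d["conf"],2)) for d in find_in(p,l)])
E
```

```text
pics
18.700000000000003 {'t': 0.0, 'joint_pos': array([-1.15901694e+00,  3.20293921e-01,  1.56571282e+00, -1.37032721e-05,
        1.25735108e+00, -2.00325414e-02]), 'qd': array([-0.00070321, -0.00091639, -0.00217226, -0.00034513,  0.00039811,
       -0.00108621]), 'effort': array([ 7.04012909e-04, -4.15526569e+01, -2.34162104e+01,  8.08228424e-05,
        8.29441706e-03, -2.24055032e-05]), 'tool_pos': array([ 240.43561267, -521.79055318,  230.46796068]), 'orientation': array([-8.64437419e-04,  9.76781873e-01,  2.14234434e-01, -1.78162439e-04]), 'contact_force': array([ 0.83472974, -0.46473491,  0.61119351]), 'moment': array([ 0.00907095, -0.02389072, -0.00454221]), 'grip_force': 0.0, 'finger_gap': 0.997975148205533}
top [[455.48652905904584, 0.0, 312.9222407852686], [0.0, 455.48652905904584, 199.26701246054859], [0.0, 0.0, 1.0]] [[-0.104, -0.995, 0.001, 109.38], [0.974, -0.101, 0.202, -525.914], [-0.201, 0.021, 0.979, -1120.538], [0.0, 0.0, 0.0, 1.0]] dict_keys(['pixels', 'depth', 'camera_matrix', 'camera_from_world', 'shot'])
scope [([426.0, 307.0, 108.0], 0.85), ([290.0, 362.0, 10
[... 412 characters left out ...]
, 0.74), ([558.0, 386.0, 22.0], 0.56)]
scene [[416.0148512487755, 0.0, 322.83955000833924], [0.0, 416.0148512487755, 197.76993442762966], [0.0, 0.0, 1.0]] [[0.841, 0.541, -0.019, -465.536], [-0.396, 0.637, 0.661, 99.172], [0.37, -0.549, 0.75, -1428.448], [0.0, 0.0, 0.0, 1.0]] dict_keys(['pixels', 'depth', 'camera_matrix', 'camera_from_world', 'shot'])
scope [([441.0, 305.0, 106.0], 0.7), ([298.0, 362.0, 81.0], 0.6)]
ring [([449.0, 299.0, 108.0], 0.47)]
stand [([454.0, 281.0, 54.0], 0.8)]
hex_insert [([532.0, -300.0, 25.0], 0.61)]
round_insert [([522.0, -146.0, 28.0], 0.49)]
square_insert [([527.0, -221.0, 30.0], 0.7)]
moulding [([555.0, -236.0, 34.0], 0.6)]
jar [([440.0, 426.0, 61.0], 0.87)]
```

View pics/top0.png

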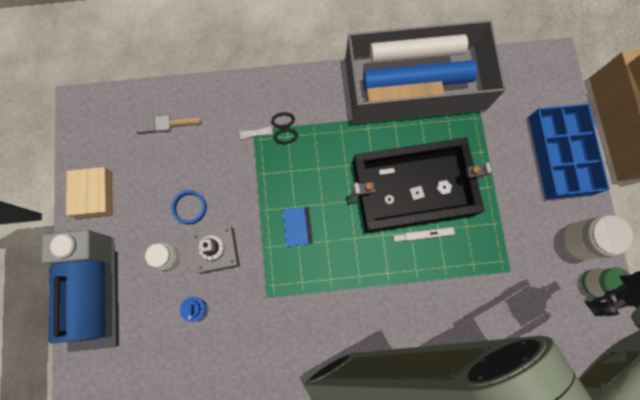

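```bash
python3 - <<'E'
import cv2
a=cv2.imread("pics/scene0.png");cv2.imwrite("pics/s1.png",a)
b=cv2.imread("pics/top0.png")
def pr(n,p):
    import numpy as np
    d=np.load(n+"0.npz");q=d["camera_from_world"]@np.r_[p,1];u=d["camera_matrix"]@np.array([q[0],-q[1],-q[2]]);return u[:2]/u[2]
u=pr("top",[426,305,110]).astype(int);c=b[u[1]-55:u[1]+55,u[0]-75:u[0]+75];print(u)
v=pr("scene",[426,305,110]).astype(int);e=a[v[1]-55:v[1]+55,v[0]-75:v[0]+75];print(v)
w=pr("top",[530,-222,30]).astype(int);f=b[max(0,w[1]-55):w[1]+55,max(0,w[0]-75):w[0]+75];print(w)
import numpy as np
cv2.imwrite("pics/crop.png",np.vstack([cv2.resize(x,(400,293),interpolation=3) for x in(c,e)]))
E
```

```text
[213 249]
[339 137]
[417 192]
```

View pics/crop.png

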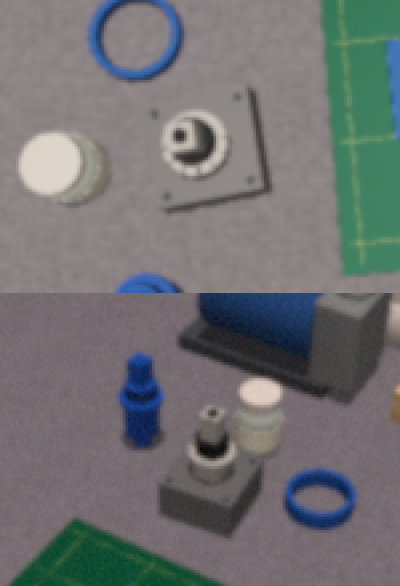

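View pics/scene0.png

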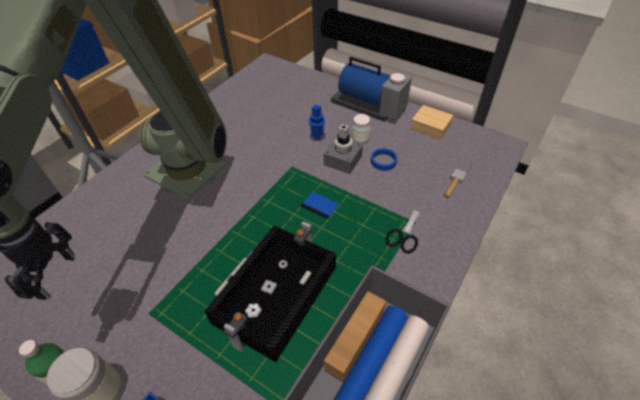

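The top view shows the stand with the scope at about (212,249), the jar at (160,256), the moulding at (418,185) and the hex insert at (445,187). The blue look-alike is at (193,309), standing alone. Next I'll work out exact poses and read the ring.

```bash
cat > h.py <<'E'
from station import env,camera,find_in,silhouettes
import numpy as np,cv2
def cloud(p):
    v,u=np.mgrid[:400,:640]; K=p["camera_matrix"]; d=p["depth"]
    c=np.stack([(u-K[0,2])/K[0,0]*d,-(v-K[1,2])/K[1,1]*d,-d,np.ones_like(d)],-1)
    w=c@np.linalg.inv(p["camera_from_world"]).T; w[d==0]=np.nan; return w[...,:3]
def proj(p,X):
    q=np.c_[X,np.ones(len(X))]@p["camera_from_world"].T
    u=np.stack([q[:,0],-q[:,1],-q[:,2]],1)@p["camera_matrix"].T; return u[:,:2]/u[:,2:]
def rectify(img,p,c,half,z,n,yaw=0):
    g=np.linspace(-half,half,n); X,Y=np.meshgrid(g,g[::-1]); co,s=np.cos(yaw),np.sin(yaw)
    P=np.stack([c[0]+co*X-s*Y,c[1]+s*X+co*Y,np.full_like(X,z)],-1).reshape(-1,3)
    m=proj(p,P).reshape(n,n,2).astype(np.float32)
    return cv2.remap(img,m[...,0],m[...,1],cv2.INTER_CUBIC)
def shots(name,n):
    ps=[camera(name) for _ in range(n)]
    p=dict(ps[-1]); p["avg"]=np.mean([q["pixels"].astype(np.float32) for q in ps],0)
    d=np.array([q["depth"] for q in ps]); p["depth"]=np.median(d,0); return p
def rectfit(w,c,r,lo,hi):
    m=(w[...,2]>lo)&(w[...,2]<hi)&(np.hypot(w[...,0]-c[0],w[...,1]-c[1])<r)
    pts=w[m][:,:2].astype(np.float32); return cv2.minAreaRect(pts),len(pts),np.median(w[m][:,2])
E
python3 - <<'E'
from h import *
ims=[]
for n in["top","scene"]:
    p=shots(n,6); w=cloud(p)
    print(n,"campos",np.linalg.inv(p["camera_from_world"])[:3,3])
    print("stand",rectfit(w,(422,302),80,48,60))
    print("mould",rectfit(w,(535,-222),200,64,76))
    for l in["hex_insert","round_insert","square_insert","stand","moulding"]:
        for d in silhouettes(p,l)[:3]:
            q=w[d["mask"]]; q=q[~np.isnan(q[:,0])]; 
            if len(q): print(l,round(d["conf"],2),d["mask"].sum(),q.mean(0).round(1),((q.max(0)+q.min(0))/2).round(1))
    # scope head top and flange
    for nm,lo,hi,r in[("head",141,153,30),("flange",86,94,40)]:
        m=(w[...,2]>lo)&(w[...,2]<hi)&(np.hypot(w[...,0]-424,w[...,1]-303)<r); q=w[m]; print(nm,len(q),q.mean(0).round(1),cv2.minAreaRect(q[:,:2].astype(np.float32)) if len(q) else None)
    for z,h in((147,60),(112,60),(90,60),(55,90)): ims.append(cv2.resize(rectify(p["avg"],p,(424,303),h,z,200),(200,200)))
    np.savez(n+"A.npz",avg=p["avg"],depth=p["depth"],camera_matrix=p["camera_matrix"],camera_from_world=p["camera_from_world"])
    ims.append
o=np.vstack([np.hstack(ims[:4]),np.hstack(ims[4:])])
cv2.imwrite("pics/rect.png",np.clip(o,0,255)[:,:,::-1])
E
```

```text
top campos [ 298.50485601   79.5263234  1203.63034223]
stand (((433.8529357910156, 317.4532165527344), (100.28840637207031, 100.32682800292969), 5.464449882507324), 1114, np.float64(54.62350573111053))
mould (((547.5643310546875, -216.24925231933594), (200.55905151367188, 334.9463195800781), 3.1408565044403076), 2728, np.float64(69.79792902048882))
hex_insert 0.41 144 [ 536.5 -294.6   28.8] [ 536.5 -294.9   27.8]
hex_insert 0.35 964 [475.6 103.8   5.3] [476.5 103.8   5.5]
round_insert 0.48 48 [ 518.8 -143.9   28.9] [ 518.4 -144.2   28.6]
square_insert 0.66 483 [556.4 386.8  18.2] [558.9 387.3  11.9]
square_insert 0.62 61 [ 519.2 -144.6   28.6] [ 519.9 -144.4   27.4]
moulding 0.86 9236 [ 548.6 -220.8   44.9] [ 557.7 -219.5   60.7]
head 110 [433.3 316.6 146.8] ((433.8742370605469, 317.6521911621094), (24.088701248168945, 24.40825653076172), 6.057003021240234)
flange 167 [427.3 308.2  89.6] ((429.7797546386719, 312.39300537109375), (45.68928909301758, 58.35994338989258), 52.99120330810547)
scene campos [ 958.58172585 -594.92643188  997.09904377]
stand (((430.3571472167969, 315.027954101
[... 432 characters left out ...]
round_insert 0.31 125 [ 528.1 -223.6   30.1] [ 528.2 -222.6   28.8]
square_insert 0.7 124 [ 527.2 -222.1   30.2] [ 525.6 -221.4   28.9]
stand 0.74 798 [444.  290.3  41.8] [433.9 313.8  29.9]
stand 0.24 9914 [ 549.7 -228.9   46.4] [ 529.1 -194.7   61.2]
moulding 0.85 9759 [ 550.1 -229.5   46.6] [ 526.9 -196.1   61.9]
head 53 [431.7 312.6 147.4] ((430.5238952636719, 315.14459228515625), (24.649662017822266, 24.932865142822266), 5.6781415939331055)
flange 81 [436.4 300.9  90.6] ((434.0031433105469, 306.76251220703125), (57.76286315917969, 42.77919387817383), 21.177593231201172)[ WARN:0@22.236] global loadsave.cpp:1063 imwrite_ Unsupported depth image for selected encoder is fallbacked to CV_8U.
```

View pics/rect.png

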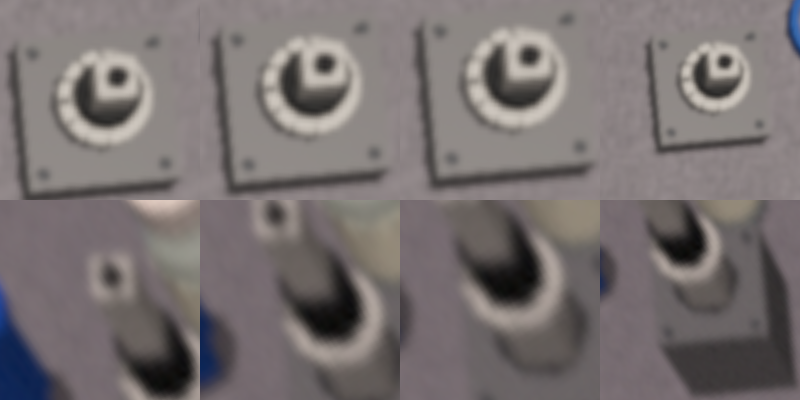

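```bash
python3 - <<'E'
import sys,types
from h import *
d=dict(np.load("topA.npz")); e=dict(np.load("sceneA.npz")); y=np.radians(5.5)
a=[]
for p,c in((d,(433.9,317.6)),(e,(430.4,315.1))):
    g=p["avg"].mean(-1)
    for r,z in((15,112),(17,112),(19,112),(20,112),(21,107),(21,102),(21,97),(26,90)):
        t=np.radians(np.arange(75,286,10)); 
        u=proj(p,np.stack([c[0]+r*np.cos(t+y),c[1]+r*np.sin(t+y),0*t+z],1)).astype(np.float32)
        print(r,z,cv2.remap(g,u[:,0].copy(),u[:,1].copy(),1).ravel().round().astype(int))
    a.append(np.hstack([cv2.resize(rectify(p["avg"],p,c,32,z,400,y),(400,400)) for z in(112,101)]))
o=np.clip((np.vstack(a)-15)*1.3,0,255)[:, :, ::-1]
cv2.imwrite("pics/ring.png",cv2.resize(o,(600,600)).astype(np.uint8))
E
```

```text
15 112 [169 183 190 189 172 128  90  67  60  53  50  47  48  56  66  77  76  69
  63  61  61  63]
17 112 [187 188 185 184 166 126  89  74  65  55  50  48  47  49  55  65  65  58
  54  54  54  55]
19 112 [187 185 176 181 173 149 115 115  98  74  62  52  52  48  48  52  52  49
  49  50  49  51]
20 112 [182 181 171 178 183 164 135 138 121  92  78  67  57  51  47  47  48  45
  48  49  49  53]
21 107 [184 180 170 181 182 159 148 155 135 115 104  93  84  79  67  61  56  52
  53  56  64  72]
21 102 [187 182 177 182 170 141 148 153 129 120 114 106 104 102  85  79  76  72
  77  78  81  84]
21 97 [188 184 182 173 153 131 146 145 124 129 123 119 123 127 111 108 103  99
  99  97 102 103]
26 90 [180 169 172 189 177 174 188 180 170 192 175 156 191 189 176 193 191 189
 192 188 189 193]
15 112 [89 93 96 98 98 99 99 99 97 93 86 79 72 67 64 61 55 48 45 44 47 47]
17 112 [86 91 95 97 98 98 98 99 97 92 84 77 74 71 67 61 50 42 34 33 37 36]
19 112 [ 86  88  94  98  98  98  98 100  98  94  89  86  81  78  75  72  59  40
  29  26  26  27]
20 112 [ 86  87  94  98  98  98  99 100 100  96  93  91  88  86  82  78  66  42
  30  22  23  25]
21 107 [82 87 93 97 98 99 99 96 90 82 82 83 89 94 96 89 80 59 36 19 15 14]
21 102 [ 76  87  93  98  99  99  99  93  80  70  73  82  94 101 105 108 101  75
  45  30  21  15]
21 97 [ 62  82  93  99 100 100  98  88  72  63  72  86  99 117 127 127 118  95
  79  72  63  51]
26 90 [ 40  62  87  98 100  98  91  70  63  86 112 133 143 144 148 150 146 146
 146 145 141 144]
```

View pics/ring.png

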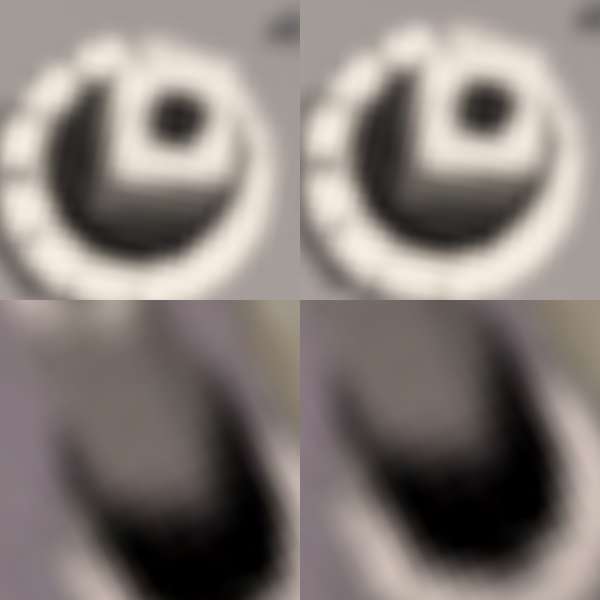

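The head and stand give a scope centre of about (432,316) and a yaw of 5.5°. The pointer isn't visible, so the ring is likely at 1 or 2, hidden behind the head. I'll grip the ring, centre the tool using the measured force, turn it +90° and look again, since 4 to 6 face the camera.

```bash
cat >> h.py <<'E'
def Q(psi): return [0,np.cos(psi/2),np.sin(psi/2),0]
def st(tag=""):
    o=env.observe(); print(tag,round(o["t"],2),"tcp",o["tool_pos"].round(1),"F",o["contact_force"].round(1),"Mz",round(o["moment"][2],3),"gap",round(o["finger_gap"],3),"grip",round(o["grip_force"],1),"q6",round(o["joint_pos"][5],2)); return o
E
python3 - <<'E'
from h import *
c=np.array([432.1,316.3]); 
env.reach([*c,230],Q(1.667)); o=st("hover"); print(o["orientation"].round(3))
hit=env.move_linear([*c,95],120,contact_N=8); st(f"down {hit}")
env.close(20); env.pause(.2); st("closed")
E
```

```text
hover 5.02 tcp [432.5 315.8 230. ] F [-0.5  0.1 -0.6] Mz 0.03 gap 1.001 grip 0.0 q6 0.51
[ 0.     0.673  0.74  -0.   ]
down False 6.29 tcp [432.6 316.6  95.7] F [-0.1  1.1  0.3] Mz -0.012 gap 0.997 grip 0.0 q6 0.51
closed 6.97 tcp [432.4 316.5  95.5] F [ 1.5 -0.5  5.1] Mz -0.071 gap 0.487 grip 20.2 q6 0.51
```

```bash
python3 - <<'E'
from h import *
c=np.array([432.1,316.3]); y=.096
env.open_gripper()
env.reach([*c,95],Q(y)); st("yawed")
env.close(20); env.pause(.2); st("closed")
for k in range(1,7):
    env.move_linear([*c,95],60,orientation=Q(y+k*np.pi/12)); st(k)
env.open_gripper(); env.pause(.2); st("open")
env.move_linear([*c,200],200)
env.move_joints(env.observe()["joint_pos"]+np.array([-.9,0,0,0,0,0])); st()
ims=[]
for n,cc in(("top",(433.9,317.6)),("scene",(430.4,315.1))):
    p=shots(n,5); w=cloud(p)
    m=(w[...,2]>141)&(w[...,2]<153)&(np.hypot(w[...,0]-432,w[...,1]-316)<30); print(cv2.minAreaRect(w[m][:,:2].astype(np.float32)))
    ims.append(cv2.resize(rectify(p["avg"],p,cc,32,112,400,y),(400,400)))
cv2.imwrite("pics/ring2.png",np.clip((np.hstack(ims)-15)*1.3,0,255)[:,:,::-1].astype(np.uint8))
E
```

```text
yawed 8.88 tcp [432.1 316.3  95. ] F [ 0.4 -0.1  0.7] Mz -0.026 gap 0.997 grip 0.0 q6 2.08
closed 9.55 tcp [432.2 316.4  95.1] F [-1.  -0.8  2. ] Mz -0.04 gap 0.481 grip 20.9 q6 2.09
1 9.96 tcp [432.2 316.2  95.1] F [-0.2 -0.9  2.3] Mz 0.049 gap 0.479 grip 21.0 q6 1.83
2 10.37 tcp [432.2 316.2  95.1] F [ 0.5 -1.9  2.5] Mz 0.032 gap 0.489 grip 21.1 q6 1.56
3 10.78 tcp [432.4 316.2  95.2] F [ 1.1 -3.   3.3] Mz 0.032 gap 0.482 grip 21.1 q6 1.3
4 11.18 tcp [432.6 316.1  95.2] F [ 2.6 -4.3  4.3] Mz -0.01 gap 0.484 grip 21.2 q6 1.04
5 11.59 tcp [432.8 316.1  95.2] F [ 4.1 -4.7  4.8] Mz 0.016 gap 0.484 grip 21.2 q6 0.78
6 12.0 tcp [433.  316.1  95.2] F [ 3.5 -3.7  4.3] Mz -0.015 gap 0.482 grip 21.2 q6 0.52
open 12.71 tcp [432.1 316.3  95. ] F [-0.6 -0.8  0.4] Mz 0.002 gap 0.999 grip 0.0 q6 0.51
 15.08 tcp [ 515.8 -140.8  199. ] F [ 0.3 -0.9 -0.4] Mz 0.007 gap 1.0 grip 0.0 q6 0.51
((433.41400146484375, 317.763427734375), (24.187196731567383, 24.20138168334961), 4.461681365966797)
((430.8603820800781, 315.1231994628906), (24.256633758544922, 25.71893882751465), 0.38964956998825073)
```

View pics/ring2.png

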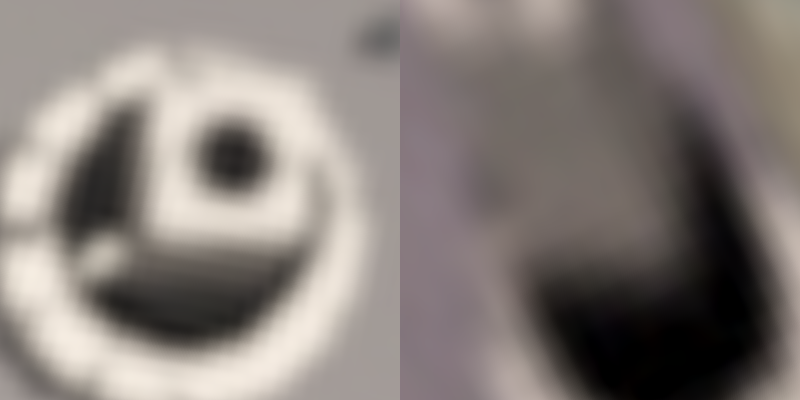

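The picture shows the white pointer at (100,258) against the ring centre (200,200). That is 30° past -x towards -y, so the ring is at 5 (it started at 2). I'll turn it back one click.

```bash
python3 - <<'E'
from h import *
c=np.array([432.1,316.3]); y=.096; a=y+1.2
env.reach([*c,200],Q(a)); env.move_linear([*c,95],150)
env.close(20); env.pause(.2); st("closed")
for k in (1,2): env.move_linear([*c,95],60,orientation=Q(a-k*np.pi/12)); st(k)
env.open_gripper(); env.pause(.3); st("open")
env.move_linear([*c,200],200)
env.move_joints(env.observe()["joint_pos"]+np.array([-.9,0,0,0,0,0])); st()
p=shots("top",5)
im=cv2.resize(rectify(p["avg"],p,(433.6,317.7),32,112,400,y),(400,400))
cv2.imwrite("pics/ring3.png",np.clip((im-15)*1.3,0,255)[:,:,::-1].astype(np.uint8))
E
```

```text
closed 18.82 tcp [432.6 316.7  95.8] F [0.3 0.1 6.3] Mz 0.004 gap 0.485 grip 20.0 q6 0.89
1 19.23 tcp [432.6 316.7  95.8] F [-0.1 -0.1  5.7] Mz -0.072 gap 0.486 grip 20.0 q6 1.15
2 19.63 tcp [432.7 316.9  95.8] F [-0.1  0.   5.1] Mz -0.006 gap 0.484 grip 20.0 q6 1.41
open 20.44 tcp [432.1 316.3  95. ] F [-0.4  0.4 -0.5] Mz -0.019 gap 0.995 grip 0.0 q6 1.41
 22.82 tcp [ 515.8 -140.8  199. ] F [-0.2  0.3 -0.1] Mz 0.052 gap 1.001 grip 0.0 q6 1.41
```

View pics/ring3.png

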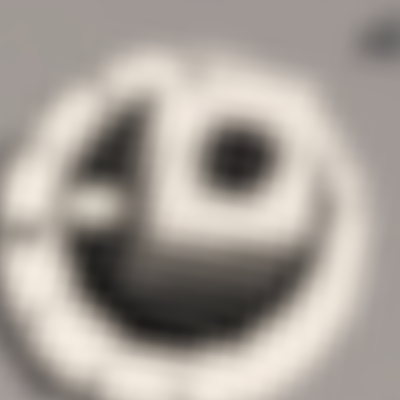

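The pointer at (95,200) is now level with the ring centre on the -x side, so the ring is at 4. Next I'll grip the head, lift the scope, and refine the hex position with the arm clear of it.

```bash
python3 - <<'E'
from h import *
c=np.array([432.2,316.3]); y=.096; a=y+np.pi/2
env.reach([*c,220],Q(a)); env.move_linear([*c,117],150,contact_N=8); st("at head")
env.close(60); env.pause(.3); st("closed")
env.move_linear([*c,180],60); st("up")
env.move_linear([*c,285],120); st("high")
for n in("top","scene"):
    p=shots(n,4)
    for d in silhouettes(p,"hex_insert"):
        m=d["mask"]; v,u=np.nonzero(m)
        if not 80<len(u)<250: continue
        K=p["camera_matrix"]; Ti=np.linalg.inv(p["camera_from_world"])
        def plane(u,v):
            r=Ti[:3,:3]@np.array([(u-K[0,2])/K[0,0],-(v-K[1,2])/K[1,1],-1]); return (Ti[:3,3]+r*(29-Ti[2,3])/r[2])[:2].round(1)
        (ru,rv),_=cv2.minEnclosingCircle(np.stack([u,v],1).astype(np.float32))
        print(n,round(d["conf"],2),len(u),plane(u.mean(),v.mean()),plane(ru,rv))
    for d in find_in(p,"hex_insert"): print(np.round(d["location"],1),round(d["conf"],2))
    # bright pixels about hex
    im=rectify(p["avg"],p,(535,-295),32,29,400)[...,].mean(-1)
    t,b=cv2.threshold(cv2.normalize(im,None,0,255,32).astype(np.uint8),0,255,cv2.THRESH_OTSU); M=cv2.moments(cv2.convexHull(np.argwhere(b>0)[:,::-1].astype(np.int32))); 
    print("otsu",(535-32+M["m10"]/M["m00"]*64/399).round(1) if M["m00"] else 0,round(-295+32-M["m01"]/M["m00"]*64/399,1),M["m00"]*(64/399)**2)
    cv2.imwrite(f"pics/hex_{n}.png",np.hstack([im,b]).astype(np.uint8))
a=[cv2.imread(f"pics/hex_{n}.png") for n in("top","scene")]; cv2.imwrite("pics/hex.png",cv2.resize(np.vstack(a),(600,600)))
E
```

```text
at head 25.6 tcp [432.9 316.5 117.7] F [-0.7 -0.2  0.9] Mz -0.005 gap 0.999 grip 0.0 q6 0.51
closed 26.48 tcp [432.7 316.6 117.5] F [1.  0.5 4.2] Mz -0.052 gap 0.268 grip 59.7 q6 0.51
up 27.68 tcp [431.9 316.1 179.5] F [-0.6 -0.4 -2.6] Mz 0.034 gap 0.273 grip 59.3 q6 0.51
high 28.71 tcp [431.8 316.  284. ] F [-0.8  0.7 -3.5] Mz -0.032 gap 0.267 grip 59.3 q6 0.51
top 0.51 138 [ 536.6 -292.8] [ 536.1 -292.8]Traceback (most recent call last):
  File "<stdin>", line 21, in <module>
AttributeError: 'float' object has no attribute 'round'
```

```bash
python3 - <<'E'
from h import *
ims=[]
for n in("top","scene"):
    p=shots(n,4)
    K=p["camera_matrix"]; Ti=np.linalg.inv(p["camera_from_world"])
    def plane(u,v):
        r=Ti[:3,:3]@np.array([(u-K[0,2])/K[0,0],-(v-K[1,2])/K[1,1],-1]); return (Ti[:3,3]+r*(29-Ti[2,3])/r[2])[:2].round(1)
    for d in silhouettes(p,"hex_insert"):
        v,u=np.nonzero(d["mask"])
        if 80<len(u)<250: print(n,round(d["conf"],2),len(u),plane(u.mean(),v.mean()))
    im=rectify(p["avg"],p,(535,-295),32,29,400).mean(-1)
    b=cv2.threshold(np.clip(im,0,255).astype(np.uint8),0,255,cv2.THRESH_OTSU)[1]
    k,l,s,ce=cv2.connectedComponentsWithStats(b); i=1+s[1:,4].argmax(); M=cv2.moments(cv2.convexHull(np.argwhere(l==i)[:,::-1].astype(np.int32))); f=64/399
    print("otsu",round(535-32+M["m10"]/M["m00"]*f,1),round(-295+32-M["m01"]/M["m00"]*f,1),round(M["m00"]*f*f))
    ims.append(np.hstack([im,b]))
cv2.imwrite("pics/hex.png",cv2.resize(np.clip(np.vstack(ims),0,255).astype(np.uint8),(600,600)))
E
```

```text
top 0.6 166 [ 535.6 -293.6]
otsu 537.1 -295.1 1177
scene 0.45 166 [ 532.6 -296.5]
otsu 534.8 -295.7 1148
```

View pics/hex.png

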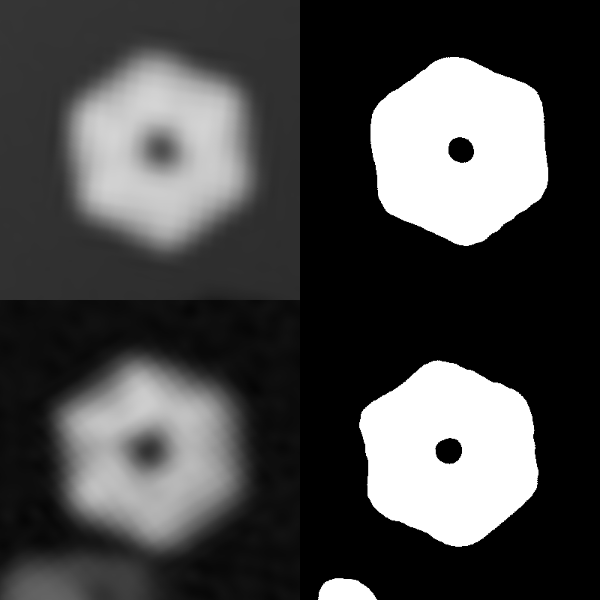

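Both views show the hexagon clearly, with the hole at its centre, at about (536,-295.4). Now I'll carry the scope over and lower it.

```bash
python3 - <<'E'
from h import *
t=np.array([536.0,-295.4]); a=np.pi/2+.055
env.move_linear([432.2,316.3,310],150)
env.move_linear([*t,310],170,orientation=Q(a)); st("over")
env.move_linear([*t,180],100); st("mid")
env.move_linear([*t,147.6],30,contact_N=6); env.pause(.4); o=st("there"); print(o["orientation"].round(3), np.array(Q(a)).round(3))
ims=[]
for n in("top","scene"):
    p=shots(n,4); u,v=proj(p,np.array([[*t,70]]))[0].astype(int)
    ims.append(cv2.resize(p["avg"][v-50:v+50,u-65:u+65],(520,400)))
    w=cloud(p)
    for d in silhouettes(p,"scope"): q=w[d["mask"]]; print(n,round(d["conf"],2),np.nanmean(q,0).round(0),np.nanmin(q,0).round(0))
cv2.imwrite("pics/fin.png",cv2.resize(np.hstack(ims),(800,308))[:,:,::-1].astype(np.uint8))
E
```

```text
over 33.62 tcp [ 536.  -295.1  310.1] F [ 0.2 -0.  -2. ] Mz 0.012 gap 0.273 grip 59.3 q6 -0.58
mid 35.08 tcp [ 536.4 -295.6  180.8] F [ 0.7  0.2 -3.1] Mz 0.031 gap 0.27 grip 59.3 q6 -0.58
there 36.71 tcp [ 536.  -295.4  147.6] F [ 0.5 -0.4 -3. ] Mz -0.033 gap 0.272 grip 59.3 q6 -0.58
[0.    0.687 0.726 0.   ] [0.    0.687 0.726 0.   ]
top 0.77 [ 534. -282.  124.] [ 507. -316.   23.]
top 0.77 [292. 366.  98.] [260. 344.  -2.]
scene 0.74 [ 543. -306.  122.] [ 478. -326.   34.]
```

View pics/fin.png

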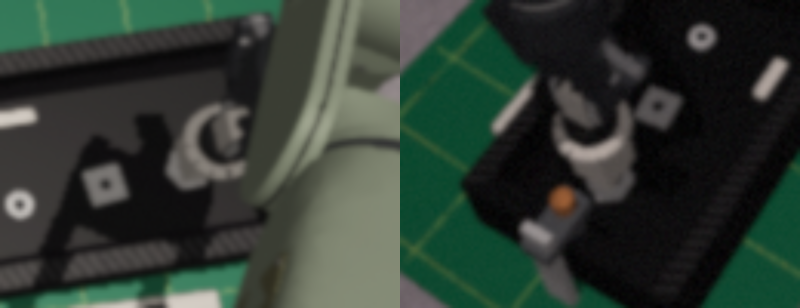

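The scope hangs over the hex insert, clear of the clamp. I'll do one quick check of tilt and centre on the flange, then hand in.

```bash
python3 - <<'E'
from h import *
for n in("scene","top"):
    p=shots(n,5); w=cloud(p); b=p["avg"].mean(-1)
    m=(abs(w[...,2]-120)<7)&(b>110)&(np.hypot(w[...,0]-536,w[...,1]+295.4)<34); q=w[m]
    A=np.c_[q[:,:2]-[536,-295.4],np.ones(len(q))]; s=np.linalg.lstsq(A,q[:,2],rcond=None)[0]
    print(n,len(q),"slope,z",s.round(3),q[:,:2].min(0).round(1),q[:,:2].max(0).round(1))
E
```

```text
scene 95 slope,z [-9.9000e-02  1.1600e-01  1.2453e+02] [ 527.5 -325.7] [ 563.5 -293.3]
top 107 slope,z [1.00000e-02 2.80000e-02 1.19778e+02] [ 507.8 -308. ] [ 564.  -266.3]
```

```bash
python3 -c "
from h import *
st(); print(env.sign_off())"
```

```text
37.71 tcp [ 536.  -295.4  147.6] F [ 0.5  0.1 -1.6] Mz 0.005 gap 0.267 grip 59.3 q6 -0.58
the job is handed in; nothing more can be done
None
```

The job is handed in at about 38 s, verdict not shown: the ring read 4 in the camera before the lift, and the microscope is held still and upright, its lens by my measurements about 11 mm above the hexagonal insert and centred on it.

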